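# Hang the bottle opener in its ring holder

## Robot

A 7-joint arm with a two-finger parallel gripper is mounted at the origin on the work surface. World frame = base frame: x ahead of the robot, y to its left, z up, the work surface at z = 0. Lengths are in m, angles in degrees, forces in N, time in s.
With the tool pointing down it reaches from about 0.425 to 0.875 m from the base axis. Payload 4.7 kg.
Tool frame: the origin (TCP) lies at the very end of the fingers, on their centre line; the grasp point (between the pads) lies 19 mm behind it; y points along the fingers, z is the direction in which the jaws open and shut, and the axes are right-handed (so a half turn about y gives the same grasp; the last joint's range is limited). The gripper opens to 87 mm and grips with 3 to 60 N. Pads are 19 mm wide; open, the fingers measure 117 mm over their backs; the gripper's body (75 mm by 190 mm) begins 51 mm behind the grasp point.
Start: joints at [69.162, 18.392, -4.016, 83.108, 1.295, 78.541, -3.26], TCP at [0.24, -0.604, 0.223] pointing down, gripper open.
Joint ranges: [-163.93, 163.93], [-17.29, 119.83], [-79.2, 71.16], [3.27, 140.29], [-89.18, 269.18], [5.43, 117.66], [-154.24, 154.24]. Speed limits (degrees/s): [147.25, 147.25, 180, 180, 180, 180, 180].

## Interface

Orientations are given as [roll, pitch, yaw] about the fixed x, y, z axes, in that order (R = Rz(yaw) Ry(pitch) Rx(roll)).
In Python, from cell import env gives the robot as it stands.
- The arm moves only by the shell command python3 -m pendant 'ROWS' [FORCE]. ROWS is JSON, one flat list of numbers, 7 for each row, row after row: the shift along the world's x, y, z in units of 40 mm (1.0 is 40 mm), then the turn, a rotation vector about the world's x, y, z in units of 10 degrees (1.0 is 10 degrees), then the finger opening in mm, from 0 to 87. In form: [x, y, z, wx, wy, wz, jaw, x, y, z, wx, wy, wz, jaw, ...]. A call has 1 to 10 rows; each row shifts and turns the commanded pose from where the row before left it; what a row does not reach is not made up. A row lasts 1/8 s, in which the tool goes at most 62.5 mm and 10.7 degrees, less where a joint would pass 70% of its speed; a pose out of reach is approached as far as the arm can. A call is refused whole if a number of a shift passes 1 or a number of a turn 1, either way. A call with a gripper value outside its range is refused whole. The fingers move at their own pace and stop on an object; FORCE is the grip in N (left out, the last holds). Time passes only in rows, so rows that do not move let the fingers close. It gives the time, the measured TCP pose, the force and the opening at its end, in the units of the state.
- env.get_obs(): the state, without advancing time (a new reading comes with each control period).
- env.read_camera(name): name is "scene" or "top"; returns a dict with "image" (384x512x3 uint8, red, green, blue), "fx", "fy", "cx", "cy" (pixels), "cam_to_world" (4x4, takes a point from camera to world coordinates). Camera axes: x right, y up, looking along -z (the intrinsics and any distortion apply to the point x, -y, -z); pixel columns grow to the right and rows downward; lengths in m; the calibration is good to about 2 mm. A picture is of the moment at which its call begins. There is no depth.
- env.sign_off(): hands the job in, once; it reports no verdict.
The state is a dict: "time_s": time; "qpos": joint angles; "joint_velocities": joint speeds; "effort": joint torques, N m; "tool_pos": TCP position; "tool_rot": TCP orientation; "force": force on the tool from outside, world axes, zero at the start; "wrist_torque": the same for the moment, N m; "grip_width": finger opening in m.
Only numpy, scipy, OpenCV 4.12 (cv2) and the standard library are available. Lean on these libraries where they do the work, as an engineer would, in place of code of your own. Each camera call takes 0.05 s, during which the arm holds its last target.

## Task

The chrome bottle opener has dried: lift it out of the grey ribbed drying block and put it away in the white rail holder, handle first, down through the round hole of the blue plate and on through the sprung grip beneath until its head sits fully home on the plate, upright, and let go. The plate is clamped somewhere along its rail, so feel for the hole, and never press on the holder harder than 25 N. Leave everything else standing where it is.

Things in the scene. Friction and masses are not known exactly. Their poses are not given: they have to be found in the camera images.
- opener: chrome bottle opener, 0.13 to 0.25 kg, upright, handle down, in the drying block. Origin on its axis at the underside of the collar, which must come to rest on the plate; z up the axis to the head. Handle: round, 18 mm diameter, z -90 to 0 mm, its end narrowed to 14 mm over the last 2 mm. Collar: disc 36 mm diameter, z 0 to 6 mm.
- opener_head (a point): middle of the opener's head, where to grip it: 30 mm above the opener's origin, axes the same. Flat shank 30 mm wide (own x), 12 mm thick (own y: grip across this), from 6 to 42 mm above the opener's origin; above that a round loop up to 69 mm, 38 mm wide, 10 mm thick.
- opener_tip (a point): centre of the bottom end of the opener's handle, 90 mm below the origin of the opener; axes as the opener's.
- holder: white plastic rail holder, fixed to the table. Origin on the table below the middle of the line on which the hole can stand; z up, bar along own y. Base x -45 to 85, y -95 to 95, 6 mm thick. Posts 22 x 14 mm at x = 62, y = +-84 mm, 112 mm high, carry the bar. Nothing is higher than the blue plate's top, z = 115 mm. Opener fully home: its origin is 115 mm above this one.
- plate_line (a point): point 115 mm above the holder's origin, same axes: at the height of the blue plate's flat top, middle of the line (own y) on which the hole lies. Plate 64 mm in x, 90 mm in y, 10 mm thick, on a rubber mount (gives 0.2 mm per N downward, springs back) clamped to the bar. Round through hole in its middle, 22 mm diameter, 1 mm chamfer: its x is 0 here, its y is NOT measured, anywhere from -18 to 18 mm.
- grip_line (a point): point 33 mm below plate_line, same axes: height of the sprung grip under the hole (it travels with the plate). Two rubber shoes, 25 to 41 mm below the plate's top, pinch the handle from +x and -x; pushing it down through them takes about 3 to 10 N all the way and it does not sink by its own weight.
- drying_block: grey block of ribbed plastic, 70 x 70 x 75 mm high, fixed to the table; origin under its centre, z up. Hole from above on its axis, 23 mm diameter, 65 mm deep (floor at z = 10 mm): the opener in it stands with its origin 100 mm above the table.
- front_top (a point): pull lip at the top of the tilt-out front of the white plastic basket (150 x 260 x 130 mm, fixed, beyond this point in +x), about 114 mm up. Bystander.
- dish: green ceramic dish, 130 mm diameter, 35 mm high, origin under its centre. Bystander.
- clip: orange ribbed plastic drying clip, lying, 90 x 29 x 16 mm, origin under its centre. Bystander.
- dispenser: closed stainless steel pump dispenser, 66 mm diameter, 174 mm high, spout 57 mm out; origin under its centre. Bystander.
- tumbler: white ceramic tumbler, 72 mm diameter, 100 mm high, origin under its centre. Bystander.
- jar: closed glass jar with wooden cap, 76 mm diameter, 110 mm high, origin under its centre. Bystander.
Things that resemble listed ones, but are neither listed nor needed, are in the scene too. Of the things that look like the opener, the middle-sized one is meant.

How it is judged (in metres and radians):
On the way, in this order (a step that is already met when the one before it is completed fails the run):
1. the opener is drawn up out of the drying block, held upright (height (world z) of opener_tip above 0.08 m and angle between opener's own z axis and vertical below 0.2 rad), for 0.1 s.
2. the handle's end is in the hole, at least 8 mm below the plate's top (x of opener in the frame of holder between -0.006 and 0.006 m and y of opener in the frame of holder between -0.024 and 0.024 m and z of opener in the frame of holder between 0.13 and 0.197 m and angle between opener's own z axis and vertical below 0.1 rad), for 0.1 s.
At the end, for the whole second after the job is handed in: The opener hangs in the hole, released and still (under 0.02 m/s), upright within 0.07 rad, its collar down on the plate (origin at 112 to 117.5 mm above the holder's origin, within 6 mm of the hole's line in x and 24 mm of its middle in y) (x of opener in the frame of holder between -0.006 and 0.006 m and y of opener in the frame of holder between -0.024 and 0.024 m and z of opener in the frame of holder between 0.112 and 0.1175 m and angle between opener's own z axis and vertical below 0.07 rad and linear speed of opener below 0.02 m/s and contact force between opener and the fingers below 0.1 N); the robot touches nothing.
It fails at once if the holder is loaded with more than 32 N in all: a push of 25 N besides the pinch of its own sprung grip on the handle (about 7 N) (contact force between holder and anything else above 32 N).
It fails at once if the opener is tipped over or dropped (more than 0.6 rad off vertical) (angle between opener's own z axis and vertical above 0.6 rad).
It fails at once if a bystander is shifted by more than 20 mm (distance of any of dish, clip, dispenser, tumbler, jar, front_top from where it was at the start of the episode above 0.02 m).
It fails at once if a bystander is tipped (angle between any of dish, clip, dispenser, tumbler, jar's own z axis and vertical above 0.5 rad).
It also fails if it takes over 67 s, if anything falls off the work surface, if the arm or the gripper's body presses on something with over 40 N, if the wrist force passes 120 N, or if a joint passes its speed limit or range.

## Working session

There is one attempt and no reset: what is moved stays moved. The work goes in short steps, Python scripts to look and compute and a shell command to move; the robot and the scene stay as the last step left them, time stands still between calls to the robot, and variables do not carry over. Pictures are saved under pics/ and viewed, and the job is handed in when it is done.

```bash
ls; mkdir -p pics
python3 - <<'E'
from cell import env
import cv2
o=env.get_obs();print(o)
for n in("scene","top"):
    c=env.read_camera(n);cv2.imwrite(f"pics/{n}0.png",cv2.resize(c["image"][:,:,::-1],(800,600),interpolation=cv2.INTER_CUBIC))
    print(n,{k:v for k,v in c.items() if k!="image"})
E
```

```text
pics
{'time_s': 0.0, 'qpos': array([69.16191935, 18.43917477, -4.01444122, 83.17398975,  1.29578711,
       78.5378483 , -3.26032805]), 'joint_velocities': array([ 0.09117396, -0.04030017, -0.0504674 , -0.02005579, -0.04002853,
       -0.03173428,  0.06826009]), 'effort': array([-6.21760573e-04, -4.91283453e+01, -4.04180093e-01, -3.12522554e+01,
       -6.37133187e-02,  4.36752336e-02,  1.65656352e-04]), 'tool_pos': array([ 0.23950891, -0.60369673,  0.22146802]), 'tool_rot': array([-9.01057365e+01, -6.66209347e-03, -1.58353389e+02]), 'force': array([-0.49206566, -0.08035573, -0.20729667]), 'wrist_torque': array([ 0.02095678, -0.03719309, -0.024375  ]), 'grip_width': 0.08696645243850792}
scene {'fx': 398.9533204981305, 'fy': 398.9533204981305, 'cx': 254.01647814848764, 'cy': 193.72141113121123, 'cam_to_world': array([[ 0.59674998, -0.55774898,  0.57689301,  1.23154219],
       [ 0.8022848 ,  0.4011686 , -0.44204394, -0.52717697],
       [ 0.0151182 ,  0.7266222 ,  0.68687088,  0.91204862],
       [ 0.        ,  0.        ,  0.        ,  1.        ]])}
top {'fx': 474.75957737135764, 'fy': 474.75957737135764, 'cx': 251.90425733103962, 'cy': 195.9921404043368, 'cam_to_world': array([[ 0.02056406,  0.9962816 , -0.08366652,  0.46037166],
       [-0.99967904,  0.02172817,  0.01302696, -0.00468505],
       [ 0.01479644,  0.08337178,  0.99640866,  1.60398328],
       [ 0.        ,  0.        ,  0.        ,  1.        ]])}
```

View pics/scene0.png

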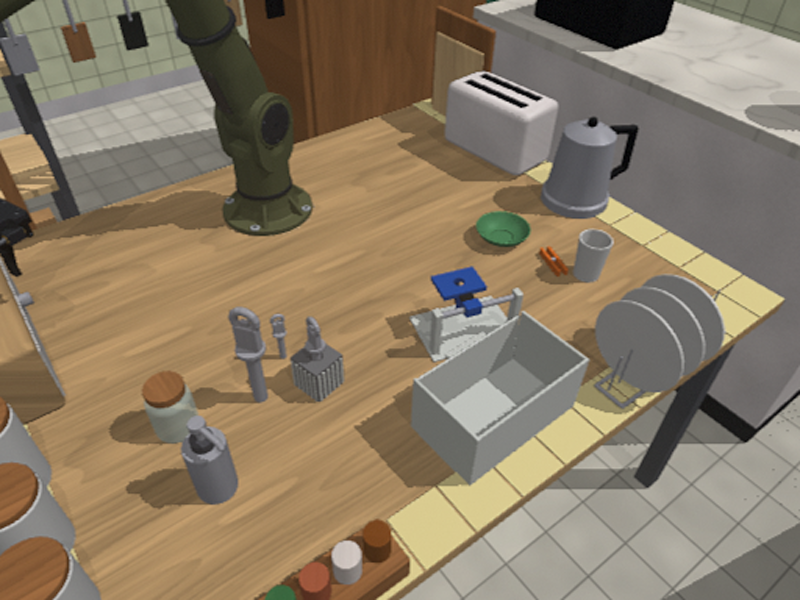

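View pics/top0.png

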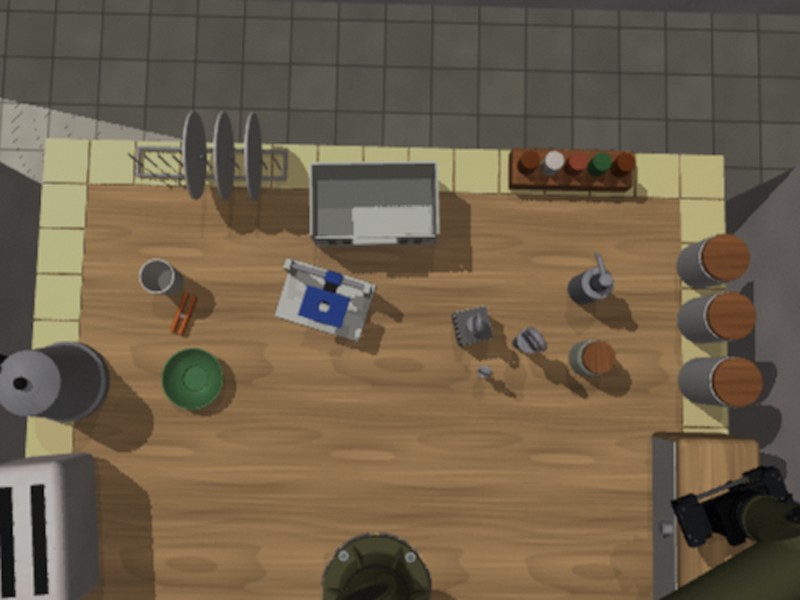

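The scene shows the grey block with the opener at about (318,360) in the 800x600 view, and the holder's blue plate at (460,283). In the top view they are at (473,325) and (324,307). The arm is clear of both, so I'll enlarge these areas.

```bash
cat > h.py <<'E'
import numpy as np,cv2
from cell import env
def crop(n,u0,v0,w,h,name,k=8):
    c=env.read_camera(n);im=c["image"][v0:v0+h,u0:u0+w,::-1]
    im=cv2.resize(im,None,fx=k,fy=k,interpolation=cv2.INTER_CUBIC)
    for i in range(0,w,10):
        cv2.line(im,(i*k,0),(i*k,6 if i%50 else 14),(0,0,255),1);cv2.putText(im,str(u0+i),(i*k,20),0,.35,(0,0,255),1)
    for i in range(0,h,10):
        cv2.line(im,(0,i*k),(6,i*k),(0,0,255),1);cv2.putText(im,str(v0+i),(8,i*k+4),0,.35,(0,0,255),1)
    cv2.imwrite(f"pics/{name}.png",im);return c
def ray(c,u,v):
    M=c["cam_to_world"];d=M[:3,:3]@np.array([(u-c["cx"])/c["fx"],-(v-c["cy"])/c["fy"],-1]);return M[:3,3],d
def atz(c,u,v,z):
    p,d=ray(c,u,v);return p+d*(z-p[2])/d[2]
def proj(c,P):
    M=c["cam_to_world"];q=M[:3,:3].T@(np.asarray(P,float)-M[:3,3]);return np.array([c["cx"]+c["fx"]*q[0]/-q[2],c["cy"]-c["fy"]*q[1]/-q[2]])
E
python3 - <<'E'
from h import *
crop("top",170,160,80,60,"t_hold",10);crop("top",280,185,80,60,"t_open",10)
crop("scene",255,165,90,66,"s_hold",8);crop("scene",140,190,90,70,"s_open",8)
E
```

```text
(no output)
```

View pics/t_hold.png

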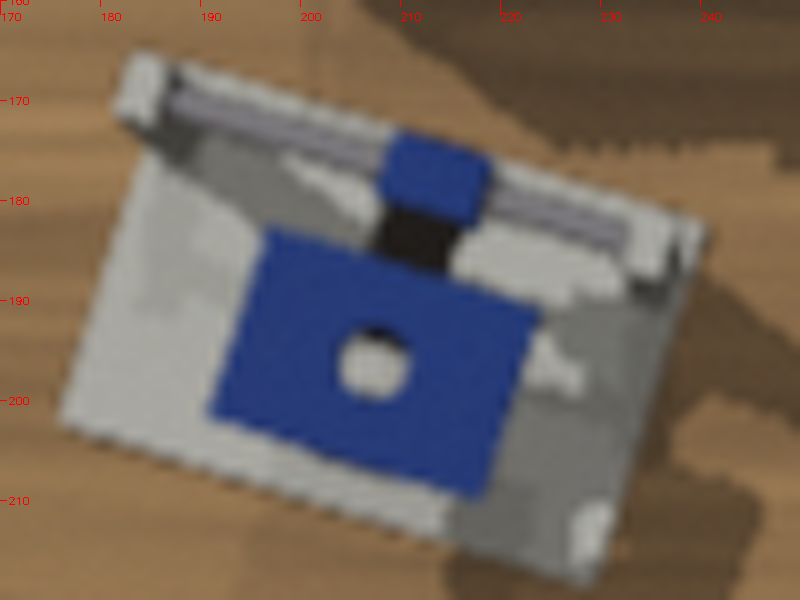

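View pics/t_open.png

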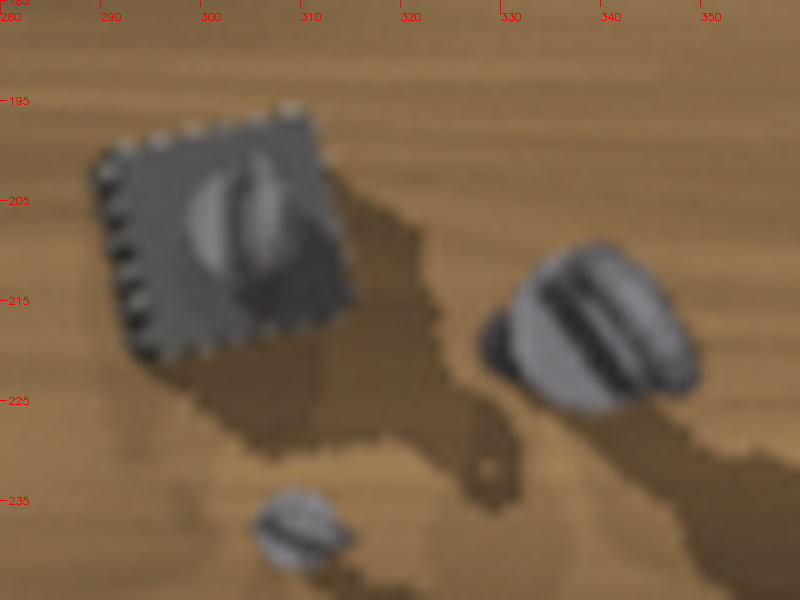

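View pics/s_hold.png

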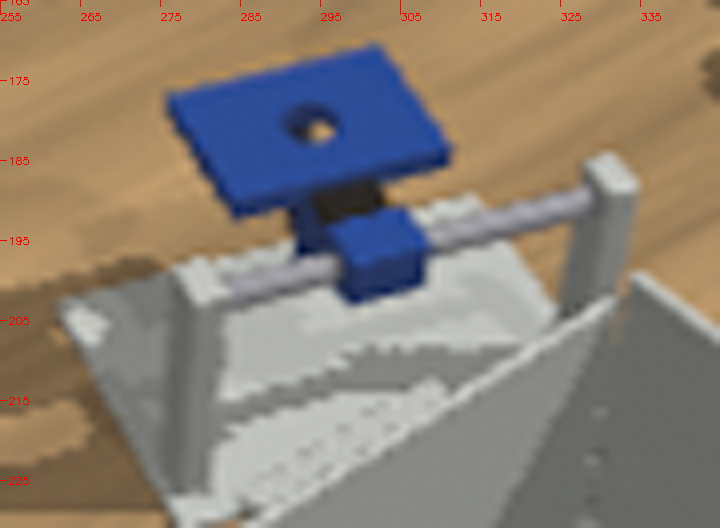

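View pics/s_open.png

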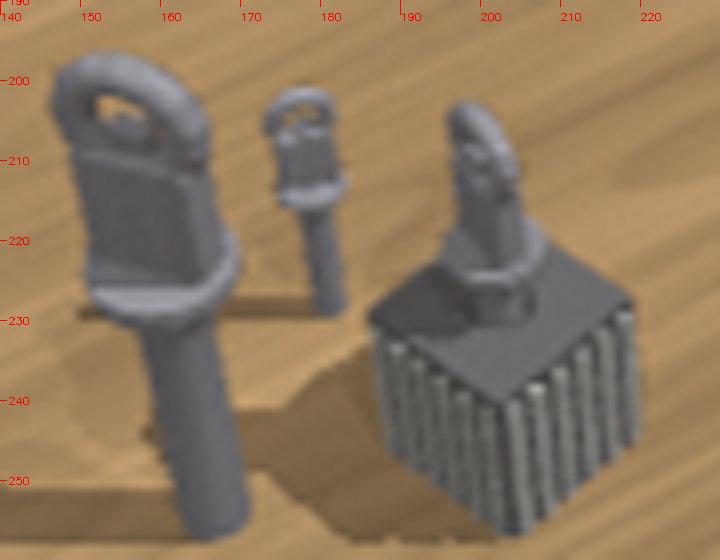

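```bash
cat > fit.py <<'E'
from h import *
from scipy.optimize import least_squares
T=env.read_camera("top");S=env.read_camera("scene")
def Rz(a):return np.array([[np.cos(a),-np.sin(a),0],[np.sin(a),np.cos(a),0],[0,0,1]])
def px(x,y,k,u0,v0):return ((x+.5)/k-.5+u0,(y+.5)/k-.5+v0)
t=lambda x,y:px(x,y,10,170,160); s=lambda x,y:px(x,y,8,255,165)
tb=lambda x,y:px(x,y,10,280,185); sb=lambda x,y:px(x,y,8,140,190)
# holder: obs (cam,pixel,local pt fn(h))
# top view: image up = +x world; posts (own +x) at image top
P=lambda x,y,z:(lambda h:np.array([x,y+h,z]))
F=lambda x,y,z:(lambda h:np.array([x,y,z]))
obs=[(T,t(265,228),P(.032,.045,.115)),(T,t(542,312),P(.032,-.045,.115)),(T,t(487,500),P(-.032,-.045,.115)),(T,t(208,418),P(-.032,.045,.115)),
(T,t(374.5,363.5),P(0,0,.115)),(S,s(311,124),P(0,0,.115)),
(T,t(60,428),F(-.045,.095,.006)),(T,t(592,588),F(-.045,-.095,.006)),
(S,s(167,93),P(-.032,-.045,.115)),(S,s(375,43),P(-.032,.045,.115)),(S,s(450,155),P(.032,.045,.115)),(S,s(237,212),P(.032,-.045,.115))]
if __name__=="__main__":
  for off in (0,.5):
    def f(p):
        r=[]
        for c,q,l in obs:
            w=Rz(p[2])@l(p[3])+[p[0],p[1],0];r+=list(proj(c,w)-np.array(q)-off)
        return np.array(r)
    g=atz(T,206.9,195.8,.115)
    R=least_squares(f,[g[0],g[1],-.3,0],loss='soft_l1');p=R.x
    print(off,p[:2],np.degrees(p[2]),p[3],R.cost);print(R.fun.reshape(-1,2).round(2).tolist())
    print("hole",(Rz(p[2])@[0,p[3],.115])[:2]+p[:2])
    ob=[(T,tb(95,160),(-1,0)),(T,tb(305,107),(0,0)),(T,tb(352,305),0),(T,tb(138,360),0)]
    L=[(.035,.035),(.035,-.035),(-.035,-.035),(-.035,.035)]
    px4=[tb(98,160),tb(305,107),tb(352,303),tb(140,358)]
    # scene: camera at -y, +x : front corner nearest camera
    ps=[sb(632,300),sb(508,402),sb(370,315)]
    def fb(p):
        r=[]
        for (a,b),q in zip(L,px4): r+=list(proj(T,Rz(p[2])@[a,b,.075]+[p[0],p[1],0])-np.array(q)-off)
        for (a,b),q in zip(L[:3],ps): r+=list(proj(S,Rz(p[2])@[a,b,.075]+[p[0],p[1],0])-np.array(q)-off)
        return np.array(r)
    g=atz(T,302,208,.075);R=least_squares(fb,[g[0],g[1],.2]);p=R.x
    print("block",p[:2],np.degrees(p[2]),R.fun.reshape(-1,2).round(2).tolist())
E
python3 fit.py
```

```text
0 [0.58598723 0.12887632] -15.35959883416599 -0.01217644574826664 1.652520050598681
[[0.19, -0.27], [-0.13, -0.53], [-0.54, 0.13], [-0.11, 0.15], [-0.05, -0.05], [-0.5, 0.04], [-0.42, -0.09], [0.45, 0.01], [-0.36, 0.79], [0.19, 0.45], [0.27, -0.66], [-0.44, -0.68]]
hole [0.58276198 0.11713478]
block [ 0.55416211 -0.18717697] 14.550334427112123 [[-0.46, -0.82], [-0.19, -0.48], [0.33, 0.95], [0.49, 0.46], [1.66, -0.98], [-0.29, 1.13], [-1.17, -0.35]]
0.5 [0.58545788 0.12674793] -15.405173940955624 -0.010589585477932878 4.562293739412981
[[-0.11, -0.74], [-0.44, -0.98], [-0.87, -0.32], [-0.43, -0.32], [-0.36, -0.51], [-1.17, -0.4], [-0.3, -0.45], [0.57, -0.3], [-1.04, 0.33], [-0.47, 0.01], [-0.41, -1.09], [-1.13, -1.13]]
hole [0.58264483 0.11653882]
block [ 0.5542027  -0.18777778] 14.972853423279025 [[-0.83, -1.23], [-0.6, -1.05], [0.07, 0.34], [0.28, 0.01], [0.98, -1.47], [-0.84, 0.73], [-1.86, -0.65]]
```

```bash
cat > ov.py <<'E'
from fit import *
def wire(x,y,z,yaw,tilt=(0,0)):
    L=[]
    th=np.linspace(0,2*np.pi,40)
    circ=lambda r,h:np.c_[r*np.cos(th),r*np.sin(th),0*th+h]
    L+=[circ(.018,0),circ(.018,.006)]
    for sy in(-.006,.006):
        L+=[np.array([[-.015,sy,.006],[.015,sy,.006],[.015,sy,.042],[-.015,sy,.042],[-.015,sy,.006]])]
    for sy in(-.005,.005):
        L+=[np.c_[.019*np.cos(th),0*th+sy,.050+.019*np.sin(th)]]
    L+=[circ(.009,-.09),np.array([[.009,0,-.09],[.009,0,0]]),np.array([[-.009,0,-.09],[-.009,0,0]]),np.array([[0,.009,-.09],[0,.009,0]]),np.array([[0,-.009,-.09],[0,-.009,0]])]
    return [l@Rz(yaw).T+[x,y,z] for l in L]
def overlay(n,u0,v0,w,h,name,par,k=8):
    c=env.read_camera(n);im=cv2.resize(c["image"][v0:v0+h,u0:u0+w,::-1],None,fx=k,fy=k,interpolation=cv2.INTER_CUBIC)
    out=im.copy()
    for l in wire(*par):
        q=np.array([proj(c,p) for p in l]);q=((q-[u0,v0]+.5)*k-.5)
        cv2.polylines(out,[q.round().astype(int)],False,(0,0,255),1)
    return np.hstack([im,out])
E
python3 - <<'E'
from ov import *
rows=[]
for yaw in (-20,0,20):
  y=np.radians(yaw)
  par=(.5542,-.1872,.1,y)
  a=overlay("top",290,195,34,26,"",par,10);b=overlay("scene",188,195,34,40,"",par,10)
  print(a.shape,b.shape)
  rows.append(np.hstack([a[:260],b[:260,340:]]) if 0 else (a[:,340:],b[:,340:]))
im=np.vstack([np.hstack([r[0] for r in rows]),np.hstack([r[1] for r in rows])])
im=cv2.resize(im,(765,int(765*im.shape[0]/im.shape[1])));im=im[:600];cv2.imwrite("pics/ov1.png",im)
E
```

```text
(260, 680, 3) (400, 680, 3)
(260, 680, 3) (400, 680, 3)
(260, 680, 3) (400, 680, 3)
```

View pics/ov1.png

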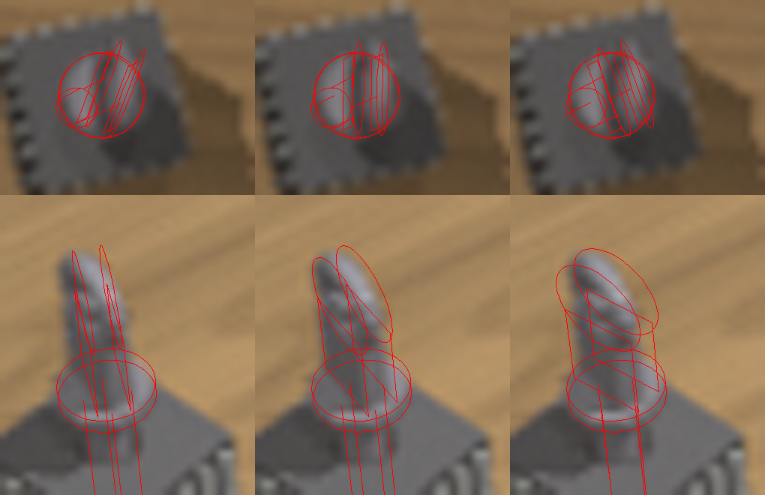

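Run:
```python
from ov import *
rows=[]
for par in ((.5542,-.1872,.1,-.09),(.5525,-.1890,.1,-.09),(.5525,-.1890,.1,0.05)):
  a=overlay("top",290,195,34,26,"",par,10);b=overlay("scene",188,195,34,40,"",par,10)
  rows.append((a[:,340:],b[:,340:]))
im=np.vstack([np.hstack([r[0] for r in rows]),np.hstack([r[1] for r in rows])])
im=cv2.resize(im,(800,int(800*im.shape[0]/im.shape[1])));im=im[:600];cv2.imwrite("pics/ov2.png",im)
```

```text
(no output)
```

View pics/ov2.png

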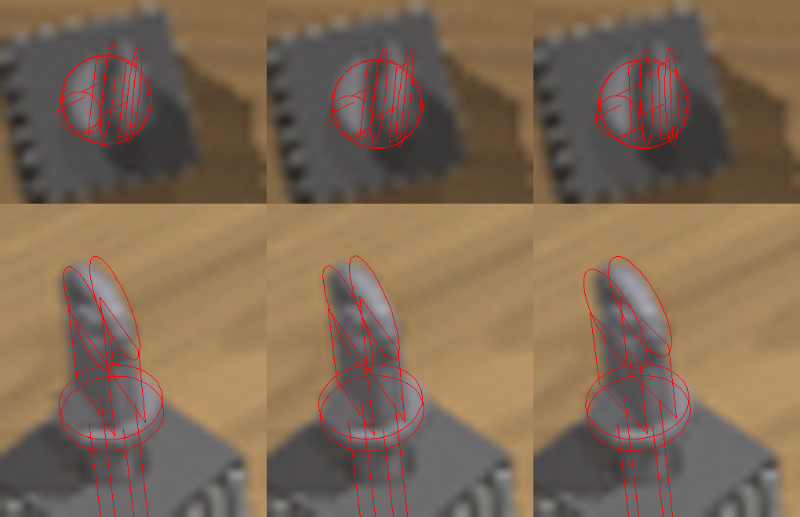

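Run:
```python
from h import *
T=env.read_camera("top");S=env.read_camera("scene")
g=atz(S,166,255,0);print("big foot",g)
for z in(.12,.16,.2,.24,.28): print(z,proj(S,[g[0],g[1],z]),proj(T,[g[0],g[1],z]))
print("small",atz(S,181,229,0)); 
for u,v in((340,207),(347,222),(330,214),(340,225)):print(atz(T,u,v,.16))
# others: jar cap, dispenser, basket
print("jar",atz(T,380,228,.11),"disp",atz(T,375,183,.1),"basket near edge",atz(T,200,153,.13),atz(T,280,156,.13))
```

```text
big foot [ 0.52303047 -0.29578346  0.        ]
0.12 [159.80986817 226.81597562] [338.17536176 217.57191171]
0.16 [157.52581378 216.41654528] [340.74433464 217.0724261 ]
0.2 [155.11626478 205.44573082] [343.45875019 216.54466207]
0.24 [152.57058629 193.85511099] [346.33131962 215.98614817]
0.28 [149.87690684 181.59063433] [349.37627979 215.39411631]
small [ 0.46116184 -0.2129525   0.        ]
[ 0.55374999 -0.29335207  0.16      ]
[ 0.50841918 -0.31497263  0.16      ]
[ 0.53170617 -0.26287734  0.16      ]
[ 0.49884308 -0.29362951  0.16      ]
jar [ 0.49337361 -0.43013566  0.11      ] disp [ 0.63694266 -0.41721638  0.1       ] basket near edge [0.71579452 0.14150096 0.13      ] [ 0.7120823  -0.10959484  0.13      ]
```

Top view: the opener's collar is at about (304,207) px, which puts it at (0.5535, -0.188) with yaw about -6°. The plate hole is at (207,196) px, or (0.583, 0.117).

The tall lookalike stands at (0.523, -0.296). It would foul the gripper body in a direct grasp across the shank. So I'll first take the opener's loop across its width, turn it in its round hole, and then grasp it properly.

```bash
python3 -m pendant '[0,0,1,0,0,0,87, 0,0,1,0,0,0.7,87, 0.75,1,0.1,0,0,0.7,87, 0.75,1,0,0,0,0.7,87, 0.75,1,0,0,0,0.7,87, 0.75,1,0,0,0,0.7,87, 0.75,1,0,0,0,0.7,87, 0.75,1,0,0,0,0.7,87, 0.75,1,0,0,0,0.7,87, 0.75,1,0,0,0,0.7,87]' 10
```

```text
time_s: 2.55
tool_pos: [0.4805, -0.2829, 0.3069]
tool_rot: [-90.0, -0.0, -95.1]
force: [0.5, 0.0, -0.1]
grip_width: 0.0871
```

```bash
python3 -m pendant '[0.6,0.8,0,0,0,0,87, 0.6,0.8,0,0,0,0,87, 0.6,0.77,-0.3,0,0,0,87, 0,0,-0.8,0,0,0,87, 0,0,-0.8,0,0,0,87,0,0,-0.8,0,0,0,87,0,0,0,0,0,0,87]' 10
python3 - <<'E'
from h import *
crop("scene",160,130,90,70,"a1",8);crop("top",260,170,80,60,"a2",8)
E
```

```text
time_s: 3.42
tool_pos: [0.5499, -0.189, 0.1962]
tool_rot: [-90.3, 0.1, -95.4]
force: [0.2, 0.4, -1.1]
grip_width: 0.0869
```

View pics/a1.png

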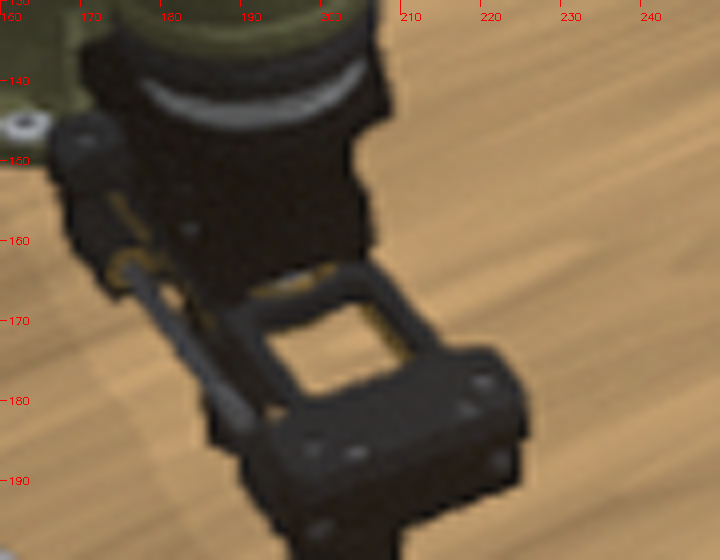

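View pics/a2.png

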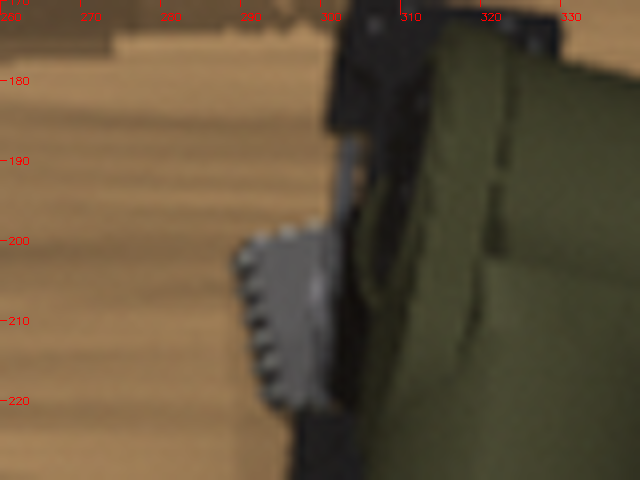

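The pictures show the jaws straddling the opener along x, over the block (block left edge at about column 290 in the top view). Next I lower to loop height, then look.

```bash
python3 -m pendant '[0.09,0.02,-0.6,0,0,0,87,0,0,-0.5,0,0,0,87,0,0,-0.5,0,0,0,87,0,0,0,0,0,0,87]' 10
python3 - <<'E'
from h import *
crop("scene",160,170,90,70,"b1",8)
E
```

```text
time_s: 4.03
tool_pos: [0.5541, -0.1884, 0.1328]
tool_rot: [-90.2, 0.0, -95.4]
force: [-0.7, 0.1, -0.4]
grip_width: 0.0872
```

View pics/b1.png

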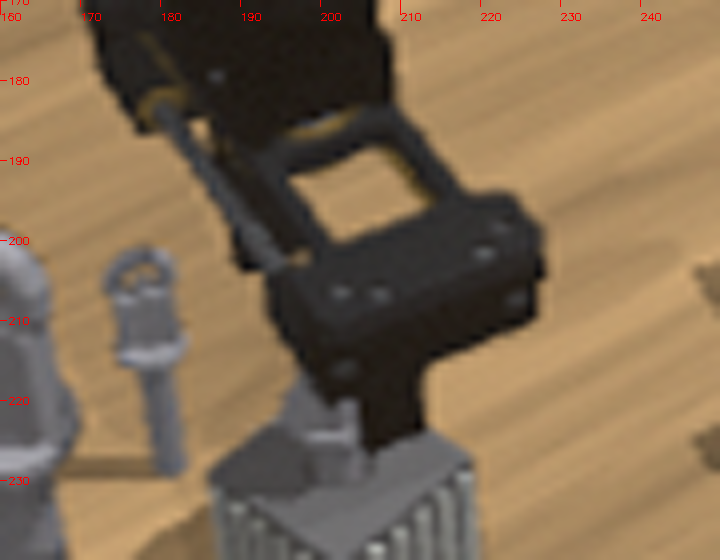

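The +x finger hides the loop, and the collar shows at about (200,225). I close gently on the loop.

```bash
python3 -m pendant '[0,0,0,0,0,0,30,0,0,0,0,0,0,30,0,0,0,0,0,0,30,0,0,0,0,0,0,30,0,0,0,0,0,0,30,0,0,0,0,0,0,30]' 8
```

```text
time_s: 4.82
tool_pos: [0.5553, -0.1886, 0.1346]
tool_rot: [-90.0, -0.0, -95.4]
force: [1.5, -0.1, -0.4]
grip_width: 0.0366
```

Width is 36.6 mm, so it is on the loop. Now I turn it 54° clockwise.

```bash
python3 -m pendant '[0,0,0,0,0,-0.9,30,0,0,0,0,0,-0.9,30,0,0,0,0,0,-0.9,30,0,0,0,0,0,-0.9,30,0,0,0,0,0,-0.9,30,0,0,0,0,0,-0.9,30,0,0,0,0,0,0,30]' ; python3 -m pendant '[0,0,0,0,0,0,87,0,0,0,0,0,0,87,0,0,0,0,0,0,87,0,0,0,0,0,0,87,0,0,0.6,0,0,0,87,0,0,1,0,0,0,87,0,0,1,0,0,0,87,0,0,0,0,0,0,87]'
python3 - <<'E'
from h import *
crop("scene",140,130,100,75,"c0",8);crop("scene",170,180,75,60,"c1",8);crop("top",270,170,80,60,"c2",10)
E
```

```text
time_s: 5.7
tool_pos: [0.5554, -0.1886, 0.1346]
tool_rot: [-90.0, -0.0, -149.3]
force: [-0.3, 0.1, 0.4]
grip_width: 0.0364
time_s: 6.7
tool_pos: [0.5575, -0.189, 0.2426]
tool_rot: [-89.7, 0.3, -149.3]
force: [0.1, -0.1, -0.7]
grip_width: 0.0863
```

View pics/c1.png

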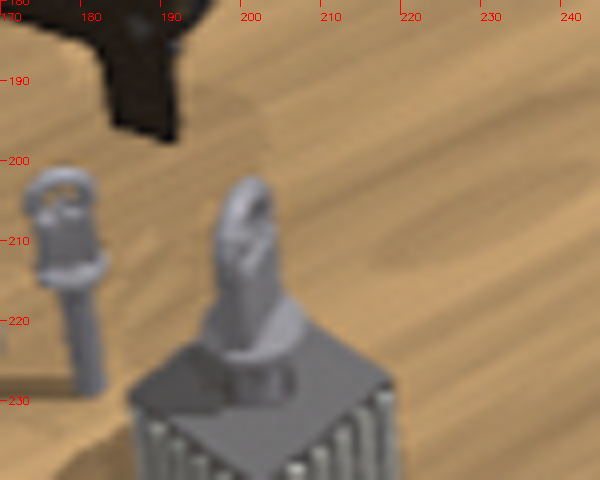

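View pics/c2.png

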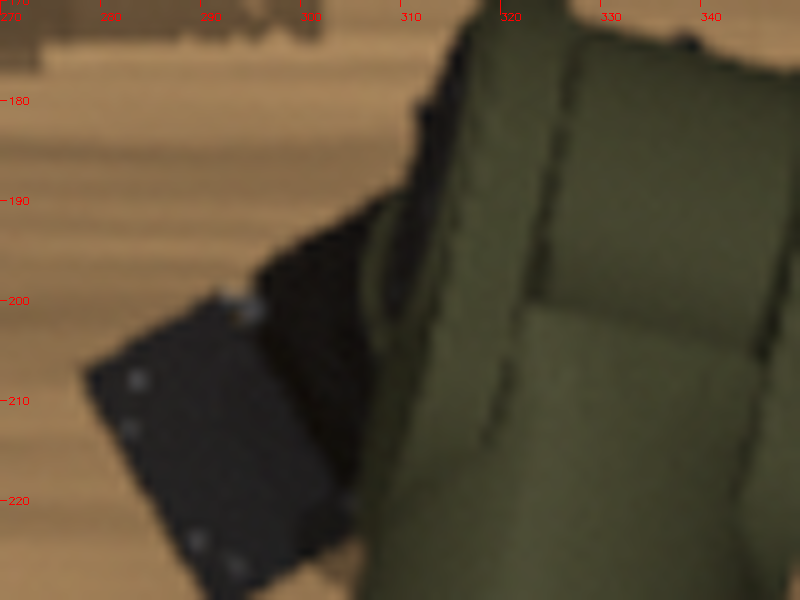

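Run:
```python
from ov import *
o=[overlay("scene",186,195,32,45,"",(.554,-.1885,.1,np.radians(a)),8)[:,256:] for a in (-80,-60,-40)]
cv2.imwrite("pics/ov3.png",np.hstack(o))
```

```text
(no output)
```

View pics/ov3.png

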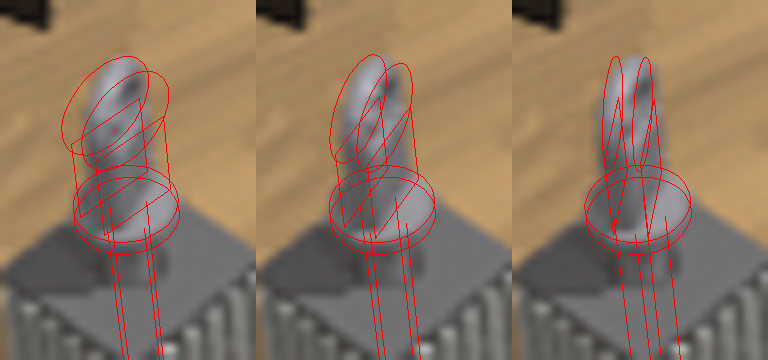

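The overlay puts the turned opener at yaw about -50° to -55°, still centred. Now I turn the tool 97° for the shank grasp.

```bash
python3 -m pendant '[0,0,0,0,0,1,87,0,0,0,0,0,1,87,0,0,0,0,0,1,87,0,0,0,0,0,1,87,0,0,0,0,0,1,87,0,0,0,0,0,1,87,0,0,0,0,0,1,87,0,0,0,0,0,1,87,0,0,0,0,0,1,87,0,0,0,0,0,0.7,87]' ; python3 -m pendant '[0,0,-1,0,0,0,87,0,0,-1,0,0,0,87,0,0,-0.6,0,0,0,87,0,0,0,0,0,0,87]'
```

```text
time_s: 8.35
tool_pos: [0.5551, -0.1886, 0.238]
tool_rot: [-90.0, 0.0, -52.1]
force: [0.0, -0.0, 0.8]
grip_width: 0.0872
time_s: 8.85
tool_pos: [0.5535, -0.1881, 0.1321]
tool_rot: [-90.1, 0.3, -52.3]
force: [-0.6, -0.1, 0.7]
grip_width: 0.0868
```

```bash
python3 -m pendant '[0,0,-0.25,0,0,0,87,0,0,-0.23,0,0,0,87,0,0,0,0,0,0,87,0,0,0,0,0,0,5]' 15; python3 -m pendant '[0,0,0,0,0,0,5,0,0,0,0,0,0,5,0,0,0,0,0,0,5,0,0,0,0,0,0,5,0,0,0,0,0,0,5,0,0,0,0,0,0,5,0,0,0,0,0,0,5]' 15
```

```text
time_s: 9.35
tool_pos: [0.5556, -0.1887, 0.1158]
tool_rot: [-90.0, -0.0, -52.4]
force: [-0.4, 0.7, 0.6]
grip_width: 0.0824
time_s: 10.22
tool_pos: [0.5553, -0.1886, 0.1154]
tool_rot: [-90.0, -0.0, -52.4]
force: [0.6, 0.3, 0.1]
grip_width: 0.0153
```

```bash
python3 -m pendant '[0,0,0,0,0,0,5,0,0,0,0,0,0,5,0,0,0,0,0,0,5,0,0,0,0,0,0,5]' 45
```

```text
time_s: 10.72
tool_pos: [0.5553, -0.1886, 0.1154]
tool_rot: [-90.0, -0.0, -52.4]
force: [-1.0, 0.1, 0.6]
grip_width: 0.0119
```

Width is 11.9 mm: flat on the shank and aligned. I lift it and look.

```bash
python3 -m pendant '[0,0,0.3,0,0,0,5,0,0,0.5,0,0,0,5,0,0,0.8,0,0,0,5,0,0,0.8,0,0,0,5,0,0,0.8,0,0,0,5,0,0,0.5,0,0,0,5,0,0,0,0,0,0,5]' 50
python3 - <<'E'
from h import *
crop("scene",160,145,90,70,"d1",8)
E
```

```text
time_s: 11.6
tool_pos: [0.5567, -0.1886, 0.2665]
tool_rot: [-89.8, -0.3, -52.3]
force: [-0.2, 0.8, -2.7]
grip_width: 0.0117
```

View pics/d1.png

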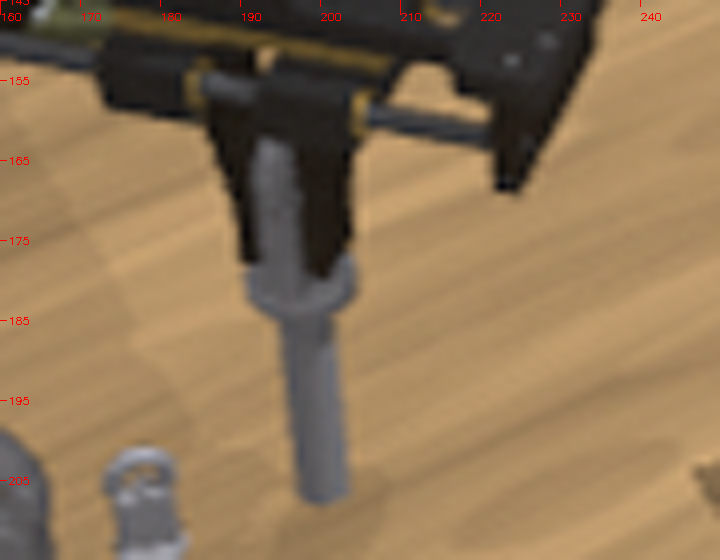

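The opener hangs upright in the jaws, handle end at (200,207). I carry it to the hole.

```bash
python3 -m pendant '[0.08,0.5,0,0,0,0,5,0.08,0.95,0,0,0,0,5,0.08,0.95,0,0,0,0,5,0.08,0.95,0,0,0,0,5,0.08,0.95,0,0,0,0,5,0.08,0.95,0,0,0,0,5,0.08,0.95,0,0,0,0,5,0.08,0.95,-0.3,0,0,0,5,0.02,0.5,-0.3,0,0,0,5,0,0,0,0,0,0,5]'
python3 - <<'E'
from ov import *
o=env.get_obs();print(o['tool_pos'],o['tool_rot'],o['qpos'],o['force'])
p=o['tool_pos'];par=(p[0],p[1],p[2]-.0154,np.radians(-52))
cv2.imwrite("pics/e1.png",overlay("scene",270,125,50,70,"",par,8))
cv2.imwrite("pics/e2.png",overlay("top",180,170,60,50,"",par,6))
E
```

```text
time_s: 12.9
tool_pos: [0.5796, 0.121, 0.2376]
tool_rot: [-90.1, 0.2, -52.0]
force: [0.4, -0.9, -1.6]
grip_width: 0.0118
[0.58131819 0.11721881 0.23899504] [-9.00689706e+01  3.50227240e-03 -5.23268882e+01] [ 21.48762999  15.29487523 -42.41964464  88.98807484  10.43303701
  79.8333127   15.89449472] [ 0.57697683 -0.35185891 -2.35521933]
```

View pics/e1.png

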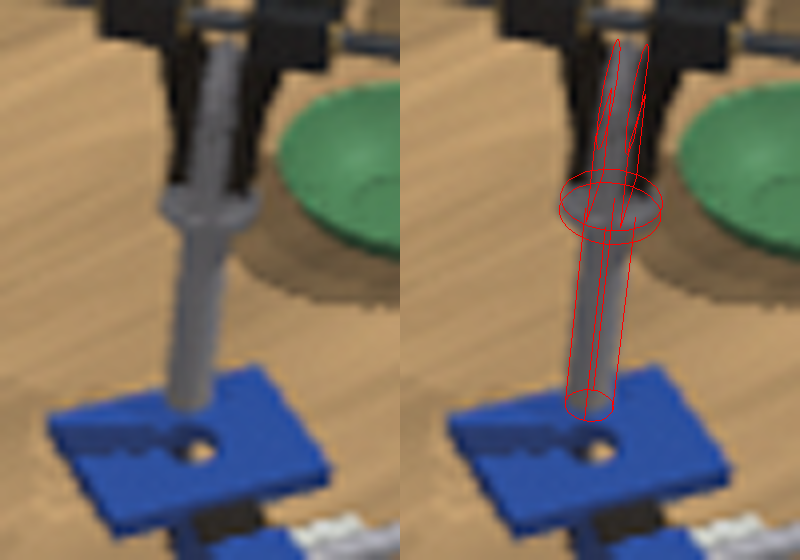

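View pics/e2.png

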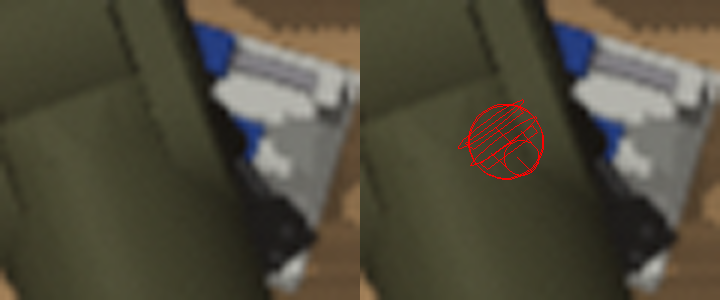

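The handle end is at scene px (293.5,175) and the hole at (294,181). Top and scene agree to about 1–2 mm. I lower to just above the plate with a small correction and look again.

```bash
python3 -m pendant '[0.06,0.02,-0.2,0,0,0,5,0,0,-0.15,0,0,0,5,0,0,0,0,0,0,5,0,0,0,0,0,0,5]'
python3 - <<'E'
from ov import *
o=env.get_obs();print(o['tool_pos'],o['tool_rot'],o['force'])
p=o['tool_pos'];par=(p[0],p[1],p[2]-.0154,np.radians(-52))
cv2.imwrite("pics/f1.png",overlay("scene",272,145,40,50,"",par,10))
E
```

```text
time_s: 13.6
tool_pos: [0.5842, 0.1182, 0.2254]
tool_rot: [-90.0, -0.0, -52.4]
force: [0.0, 0.5, -1.8]
grip_width: 0.0113
[0.58427717 0.11827409 0.22564102] [-8.99732852e+01 -1.20317950e-02 -5.23539236e+01] [-7.66812904e-04 -3.07374195e-02 -1.76125082e+00]
```

View pics/f1.png

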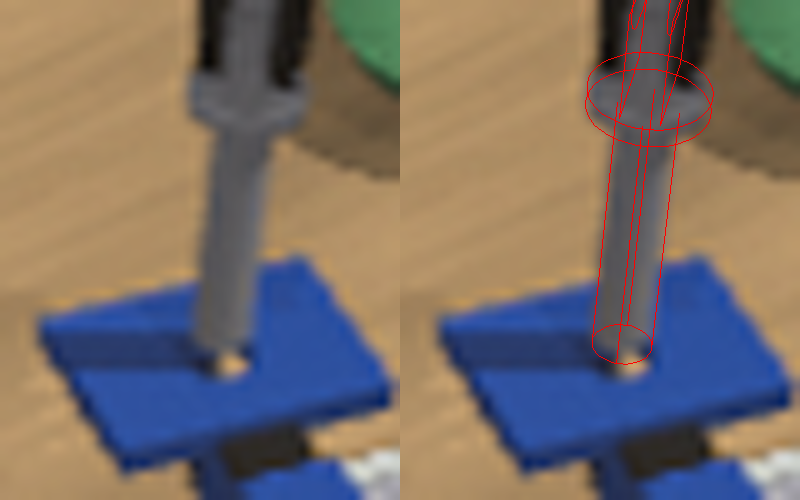

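The tip at crop (222,340) is about 1–2 mm left of the hole at (228,358) once the remaining descent is allowed for. I nudge it and go down in small steps, watching force.

```bash
python3 -m pendant '[0.02,0.025,-0.06,0,0,0,5,0,0,-0.05,0,0,0,5,0,0,0,0,0,0,5]'; python3 -m pendant '[0,0,-0.05,0,0,0,5,0,0,0,0,0,0,5]'; python3 -m pendant '[0,0,-0.04,0,0,0,5,0,0,0,0,0,0,5]'
```

```text
time_s: 14.12
tool_pos: [0.5848, 0.1192, 0.2207]
tool_rot: [-90.0, 0.0, -52.3]
force: [-0.1, 0.5, -2.3]
grip_width: 0.0118
time_s: 14.38
tool_pos: [0.5848, 0.1192, 0.2188]
tool_rot: [-90.0, 0.0, -52.4]
force: [-0.2, 0.1, -2.8]
grip_width: 0.0117
time_s: 14.62
tool_pos: [0.5849, 0.1192, 0.2172]
tool_rot: [-90.0, 0.0, -52.4]
force: [0.5, -0.2, -2.1]
grip_width: 0.0119
```

Run:
```python
from ov import *
o=env.get_obs();print(o['tool_pos'],o['force'],o['wrist_torque'])
p=o['tool_pos'];par=(p[0],p[1],p[2]-.0154,np.radians(-52))
cv2.imwrite("pics/g1.png",overlay("scene",272,145,40,50,"",par,10))
```

```text
[0.58497035 0.11918048 0.21739444] [-0.21230377  0.0741892  -2.46915668] [ 0.05350321 -0.16845303  0.01154536]
```

View pics/g1.png

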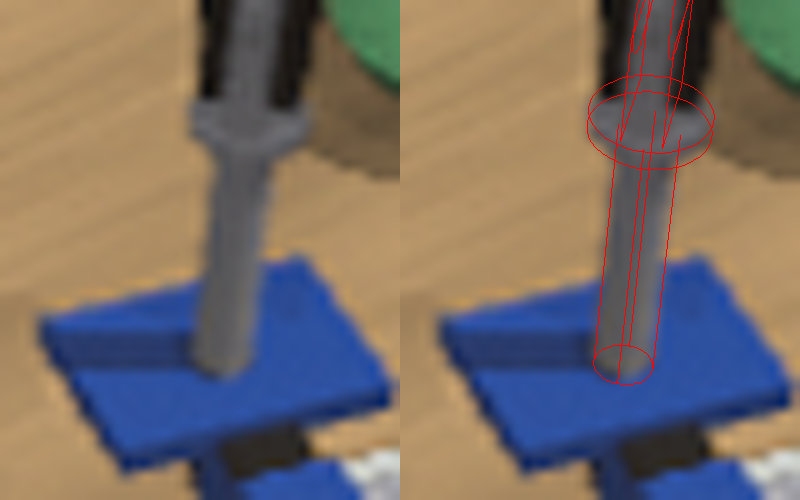

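The tip at crop (222,362) coincides with the hole (about 220–228, 357), with no contact yet. I continue.

```bash
python3 -m pendant '[0,0,-0.04,0,0,0,5,0,0,0,0,0,0,5]'; python3 -m pendant '[0,0,-0.04,0,0,0,5,0,0,0,0,0,0,5]';python3 -m pendant '[0,0,-0.03,0,0,0,5,0,0,0,0,0,0,5]'
```

```text
time_s: 15.02
tool_pos: [0.5848, 0.1191, 0.2156]
tool_rot: [-90.0, 0.0, -52.4]
force: [0.1, -0.2, -3.0]
grip_width: 0.0118
time_s: 15.28
tool_pos: [0.5848, 0.1192, 0.214]
tool_rot: [-90.0, 0.0, -52.3]
force: [0.5, -0.7, -2.0]
grip_width: 0.0119
time_s: 15.52
tool_pos: [0.5849, 0.1192, 0.2129]
tool_rot: [-90.0, 0.0, -52.3]
force: [0.2, -0.5, -2.6]
grip_width: 0.0112
```

There is no resistance with the tip about 6 mm below the plate top, so it is in the hole. On down to the grip (tip at about z 0.09).

```bash
python3 -m pendant '[0,0,-0.08,0,0,0,5,0,0,-0.04,0,0,0,5,0,0,0,0,0,0,5]'; python3 -m pendant '[0,0,-0.08,0,0,0,5,0,0,-0.08,0,0,0,5,0,0,0,0,0,0,5]';python3 -m pendant '[0,0,-0.06,0,0,0,5,0,0,-0.06,0,0,0,5,0,0,0,0,0,0,5]'
```

```text
time_s: 15.9
tool_pos: [0.5848, 0.1192, 0.2079]
tool_rot: [-90.0, 0.0, -52.3]
force: [-0.1, -0.3, -1.8]
grip_width: 0.0114
time_s: 16.27
tool_pos: [0.5847, 0.1191, 0.2013]
tool_rot: [-90.0, 0.0, -52.4]
force: [0.6, 0.2, -2.4]
grip_width: 0.0118
time_s: 16.65
tool_pos: [0.5848, 0.1191, 0.1967]
tool_rot: [-90.0, 0.0, -52.4]
force: [-0.3, -0.2, -1.5]
grip_width: 0.0117
```

```bash
python3 -m pendant '[0,0,-0.06,0,0,0,5,0,0,-0.06,0,0,0,5,0,0,0,0,0,0,5]' 60; python3 -m pendant '[0,0,-0.05,0,0,0,5,0,0,0,0,0,0,5]';python3 -m pendant '[0,0,-0.06,0,0,0,5,0,0,0,0,0,0,5]'; python3 -m pendant '[0,0,-0.06,0,0,0,5,0,0,0,0,0,0,5]'
```

```text
time_s: 17.02
tool_pos: [0.5848, 0.1191, 0.1919]
tool_rot: [-90.0, 0.0, -52.4]
force: [-0.5, -0.3, -1.5]
grip_width: 0.0116
time_s: 17.27
tool_pos: [0.5848, 0.1193, 0.1901]
tool_rot: [-90.0, 0.0, -52.3]
force: [-0.4, 0.6, -1.9]
grip_width: 0.0116
time_s: 17.52
tool_pos: [0.5845, 0.1195, 0.1876]
tool_rot: [-90.0, 0.0, -52.3]
force: [-1.2, 0.7, -1.1]
grip_width: 0.0116
time_s: 17.77
tool_pos: [0.5849, 0.1195, 0.1856]
tool_rot: [-90.0, 0.0, -52.3]
force: [-2.5, 1.2, 1.0]
grip_width: 0.0115
```

The shoes are met. The side force (-2.4, +1.2 N) is along the holder's -x, so I ease about 1 mm that way and continue.

```bash
python3 -m pendant '[-0.025,0.007,-0.04,0,0,0,5,0,0,0,0,0,0,5]'; python3 -m pendant '[0,0,-0.06,0,0,0,5,0,0,0,0,0,0,5]';python3 -m pendant '[0,0,-0.06,0,0,0,5,0,0,0,0,0,0,5]'
```

```text
time_s: 18.02
tool_pos: [0.5844, 0.1195, 0.184]
tool_rot: [-89.9, -0.0, -52.4]
force: [-0.8, -0.6, 0.5]
grip_width: 0.0114
time_s: 18.27
tool_pos: [0.5843, 0.1195, 0.1813]
tool_rot: [-90.0, -0.0, -52.4]
force: [0.3, 1.1, 1.5]
grip_width: 0.0115
time_s: 18.52
tool_pos: [0.584, 0.1195, 0.1788]
tool_rot: [-90.0, -0.0, -52.4]
force: [-0.3, -0.0, 1.6]
grip_width: 0.0115
```

```bash
python3 -m pendant '[0,0,-0.08,0,0,0,5,0,0,-0.08,0,0,0,5,0,0,0,0,0,0,5]'; python3 -m pendant '[0,0,-0.08,0,0,0,5,0,0,-0.08,0,0,0,5,0,0,-0.08,0,0,0,5,0,0,0,0,0,0,5]';python3 -m pendant '[0,0,-0.08,0,0,0,5,0,0,-0.08,0,0,0,5,0,0,-0.08,0,0,0,5,0,0,0,0,0,0,5]'
```

```text
time_s: 18.9
tool_pos: [0.5837, 0.1194, 0.172]
tool_rot: [-90.0, 0.0, -52.4]
force: [-0.8, 0.8, 0.7]
grip_width: 0.0117
time_s: 19.4
tool_pos: [0.5837, 0.1195, 0.1624]
tool_rot: [-90.0, 0.0, -52.3]
force: [0.3, 0.3, 0.4]
grip_width: 0.0116
time_s: 19.9
tool_pos: [0.5837, 0.1195, 0.1529]
tool_rot: [-90.0, 0.0, -52.3]
force: [-0.3, 1.2, 1.2]
grip_width: 0.0118
```

```bash
python3 -m pendant '[0,0,-0.08,0,0,0,5,0,0,-0.08,0,0,0,5,0,0,-0.08,0,0,0,5,0,0,0,0,0,0,5]'; python3 -m pendant '[0,0,-0.08,0,0,0,5,0,0,0,0,0,0,5]'
python3 - <<'E'
from ov import *
o=env.get_obs();print(o['tool_pos'],o['force'],o['wrist_torque'])
p=o['tool_pos'];par=(p[0],p[1],p[2]-.0154,np.radians(-52))
cv2.imwrite("pics/i1.png",overlay("scene",272,145,40,50,"",par,10))
E
```

```text
time_s: 20.4
tool_pos: [0.5837, 0.1195, 0.1433]
tool_rot: [-90.0, 0.0, -52.3]
force: [0.7, 0.8, 0.5]
grip_width: 0.0113
time_s: 20.65
tool_pos: [0.5838, 0.1195, 0.1402]
tool_rot: [-90.0, 0.0, -52.3]
force: [-0.2, 0.7, 1.2]
grip_width: 0.0114
[0.58380625 0.11954843 0.14034923] [-0.64357738 -0.01144283  1.11809872] [ 0.13759289 -0.17882716  0.0266159 ]
```

View pics/i1.png

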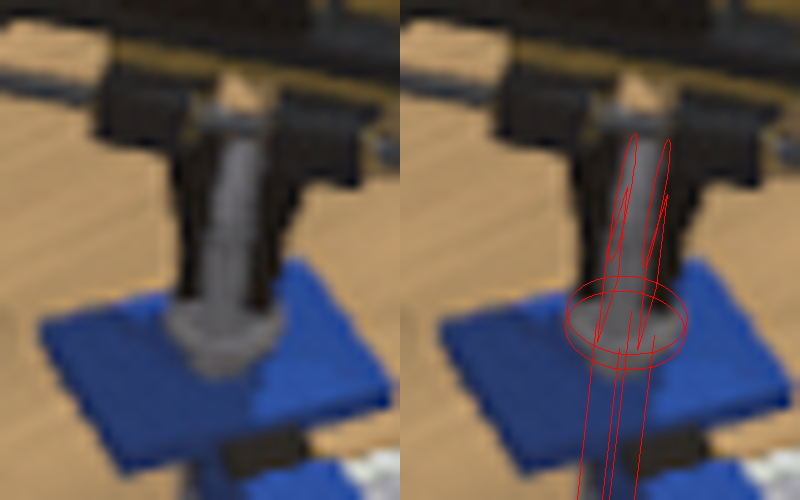

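The collar at crop (225,325) is about 10 mm above the plate. Now finer steps.

```bash
python3 -m pendant '[0,0,-0.07,0,0,0,5,0,0,-0.07,0,0,0,5,0,0,0,0,0,0,5]'; python3 -m pendant '[0,0,-0.05,0,0,0,5,0,0,0,0,0,0,5]'; python3 -m pendant '[0,0,-0.03,0,0,0,5,0,0,0,0,0,0,5]'
```

```text
time_s: 21.18
tool_pos: [0.5838, 0.1195, 0.1346]
tool_rot: [-90.0, 0.0, -52.3]
force: [0.2, 0.1, 1.5]
grip_width: 0.0121
time_s: 21.42
tool_pos: [0.5839, 0.1195, 0.1328]
tool_rot: [-90.0, 0.0, -52.4]
force: [-0.2, 0.8, 2.0]
grip_width: 0.0118
time_s: 21.68
tool_pos: [0.5839, 0.1195, 0.1317]
tool_rot: [-90.0, 0.0, -52.4]
force: [-0.1, -0.7, 1.2]
grip_width: 0.0114
```

```bash
python3 -m pendant '[0,0,-0.03,0,0,0,5,0,0,0,0,0,0,5]'; python3 -m pendant '[0,0,-0.03,0,0,0,5,0,0,0,0,0,0,5]'; python3 -m pendant '[0,0,-0.03,0,0,0,5,0,0,0,0,0,0,5]'
```

```text
time_s: 21.92
tool_pos: [0.5839, 0.1195, 0.1305]
tool_rot: [-90.0, 0.0, -52.3]
force: [0.4, 0.0, 0.9]
grip_width: 0.0117
time_s: 22.18
tool_pos: [0.584, 0.1195, 0.1294]
tool_rot: [-90.0, -0.0, -52.4]
force: [0.2, 0.2, 2.3]
grip_width: 0.0115
time_s: 22.42
tool_pos: [0.5841, 0.1195, 0.1288]
tool_rot: [-90.0, -0.0, -52.4]
force: [-0.8, -0.1, 6.7]
grip_width: 0.0116
```

The collar is on the plate: Fz rose by about 5 N. One slight press to seat it, then look and release.

```bash
python3 -m pendant '[0,0,-0.02,0,0,0,5,0,0,0,0,0,0,5]'
python3 - <<'E'
from h import *
crop("scene",262,140,60,60,"j1",9)
print(env.get_obs()['force'])
E
```

```text
time_s: 22.68
tool_pos: [0.5841, 0.1195, 0.1283]
tool_rot: [-90.0, -0.0, -52.4]
force: [-2.4, -1.3, 7.2]
grip_width: 0.0117
[-1.28624639 -0.39042122  6.74830589]
```

View pics/j1.png

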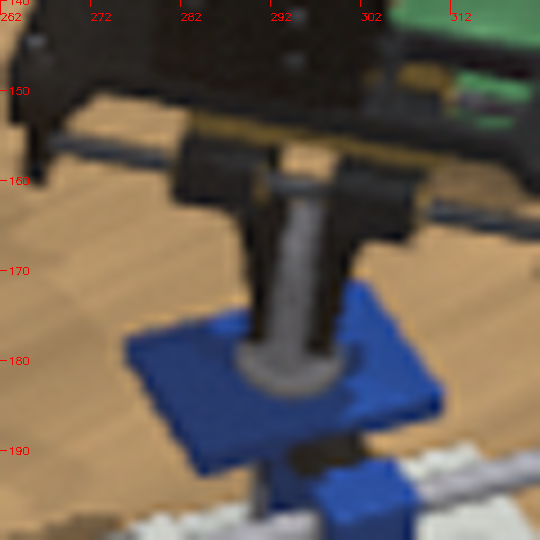

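The collar (crop 290,375 → px 294,181) sits flat on the plate. One more 1 mm press to make sure, then open.

```bash
python3 -m pendant '[0,0,-0.025,0,0,0,5,0,0,0,0,0,0,5]'; python3 -m pendant '[0,0,0,0,0,0,40,0,0,0,0,0,0,40,0,0,0,0,0,0,40,0,0,0,0,0,0,60]';python3 -m pendant '[0,0,0.3,0,0,0,60,0,0,0.6,0,0,0,60,0,0,1,0,0,0,60,0,0,1,0,0,0,60,-0.5,-0.5,1,0,0,0,60,-1,-1,0.5,0,0,0,60,-1,-1,0,0,0,0,60,-1,-1,0,0,0,0,60,0,0,0,0,0,0,60]'
python3 - <<'E'
from h import *
crop("scene",255,150,75,60,"k1",10);crop("top",175,165,70,55,"k2",10)
E
```

```text
time_s: 22.98
tool_pos: [0.5841, 0.1195, 0.1278]
tool_rot: [-90.0, -0.1, -52.4]
force: [-2.2, -1.3, 10.3]
grip_width: 0.0117
time_s: 23.48
tool_pos: [0.5838, 0.1194, 0.126]
tool_rot: [-90.0, 0.0, -52.4]
force: [0.0, -0.3, -0.9]
grip_width: 0.0425
time_s: 24.6
tool_pos: [0.442, -0.0239, 0.3036]
tool_rot: [-90.1, -0.2, -52.8]
force: [0.9, 0.2, 0.2]
grip_width: 0.0603
```

View pics/k1.png

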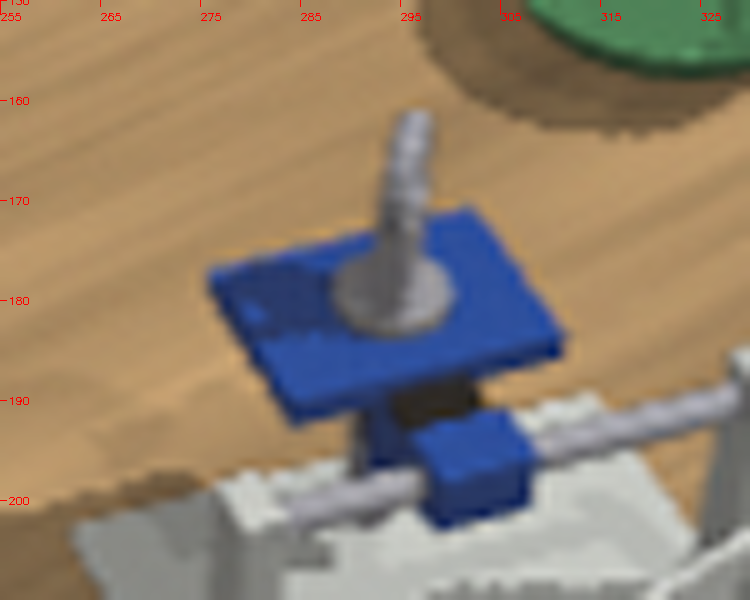

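View pics/k2.png

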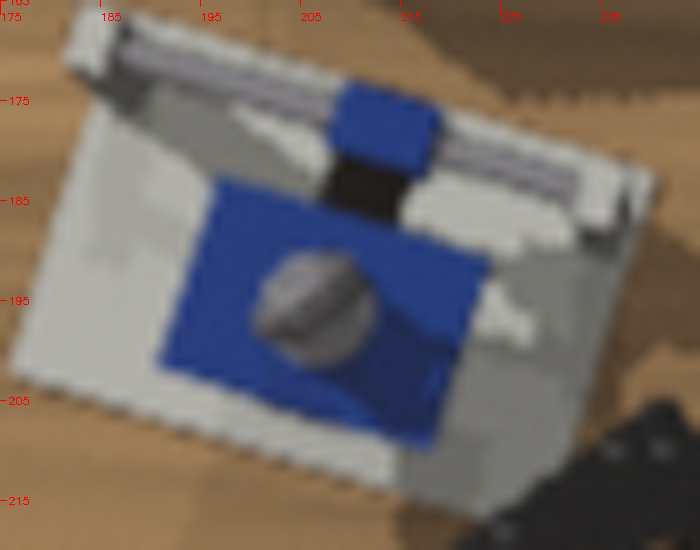

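The opener stands upright with its collar flush on the plate (scene px 294,179; top px 206,196). The gripper is clear. A last check of the whole scene before handing in.

Run:
```python
from h import *
c=env.read_camera("scene");cv2.imwrite("pics/l1.png",c["image"][:,:,::-1]);o=env.get_obs();print(o['force'],o['joint_velocities'].round(2),o['time_s'])
```

```text
[ 1.0172638   0.51191415 -0.03596184] [-0.77  1.39 -0.71 -0.48  0.1   0.02  0.13] 24.75
```

View pics/l1.png

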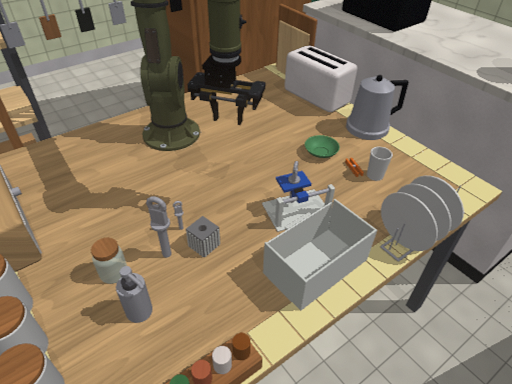

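Everything else stands where it was, and the opener is in the plate at (295,178) px. I hand in.

Run:
```python
from cell import env
print(env.sign_off())
```

```text
the job is handed in; nothing more can be done
None
```

The opener is in the white rail holder, and I handed the job in at about 25 s. I turned it 54° in the block first, because the tall lookalike was in the way of a direct grasp. Then I gripped it across the shank (11.9 mm between the pads) and lifted it out. I lowered it through the hole and the sprung grip until the collar met the plate, then let go.

- **Seating:** the last pictures show it upright, collar flush on the plate.
- **Forces:** the largest downward push was about 12 N, under the 25 N limit. Where the handle met the shoes there was a 2–3 N side force, which I eased off with a 1 mm shift.
- **Surroundings:** everything else looks unmoved in the last picture, and the gripper is clear of everything.
- **Disagreements:** the two cameras differed by about 1–2 mm on where the hole was. The opener sat 1–2 mm higher in the jaws than I first assumed. Neither mattered for the fit.

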